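# Put the wooden sheaves back in their pulley blocks

## Robot

A 6-joint arm with a two-finger parallel gripper is mounted at the origin on the work surface. World frame = base frame: x ahead of the robot, y to its left, z up, the work surface at z = 0. Lengths are in mm, angles in rad, forces in N, time in s.
With the tool pointing down it reaches from about 350 to 975 mm from the base axis. Payload 7.1 kg.
Tool frame: the origin (TCP) lies at the very end of the fingers, on their centre line; the grasp point (between the pads) lies 19 mm behind it; y points along the fingers, x is the direction in which the jaws open and shut, and the axes are right-handed (so a half turn about y gives the same grasp; the last joint's range is limited). The gripper opens to 88 mm and grips with 3 to 60 N. Pads are 20 mm wide; open, the fingers measure 115 mm over their backs; the gripper's body (75 mm by 178 mm) begins 61 mm behind the grasp point.
Start: joints at [1.133, 0.423, 1.63, -0, 1.089, -0.019], TCP at [254.133, 570.983, 201.075] pointing down, gripper open.
Joint ranges: [-3, 3], [-0.9, 2.11], [0.09, 2.58], [-1.31, 4.45], [0.11, 2.69], [-2.54, 2.54]. Speed limits (rad/s): [2.39, 2.39, 3.01, 3.14, 3.14, 3.14].

## Interface

Orientations are given as a rotation vector (axis times angle).
In Python, from workcell import ctrl gives the robot as it stands. The module is installed in compiled form; this text tells all that it offers.
- The arm moves only by the tool carry_out, never from a script. Its arguments are lists of equal length, an entry for each row: "delta_pos": the shift along the tool's x, y, z in cm, a list of three; "rotation": the turn, a rotation vector about the tool's x, y, z in rad, a list of three. In form: {"delta_pos": [[dx, dy, dz], ...], "rotation": [[wx, wy, wz], ...]}. A call has 1 to 12 rows; each row is the pose to reach, as a shift and turn from the pose commanded when the call began, along the tool's axes at that moment; what a row does not reach only later rows make up. A row lasts 1/12 s, in which the tool goes at most 41.7 mm and 7.16 degrees, less where a joint would pass 70% of its speed; a pose out of reach is approached as far as the arm can. A call with a gripper value outside its range is refused whole. "hand" is the closure in counts, from 0 (fully open) to 255 (shut), set as the call begins (left out, the last holds). The fingers move at their own pace and stop on an object; the grip force is fixed at half the most. Time passes only in rows, so rows that repeat a pose let the fingers close. It gives the time, the measured TCP pose, the force and the opening at its end, in the units of the state.
- ctrl.get_obs(): the state, without advancing time (a new reading comes with each control period).
- ctrl.get_image(name): name is "scene" or "top"; returns the picture (420x560x3 uint8, red, green, blue); there is no depth.
- ctrl.camera_info(name): a dict with "fov_y" (degrees; the focal length in pixels is half the picture's height over the tangent of half this angle, whatever the lens; pixels are square), "cx", "cy" (the principal point, pixels), "k1" (the pictures are not rectified: a ray, as slopes to the right and down, at radius r is drawn at 1 + k1 r^2 times it, then the intrinsics apply), "R" (3x3) and "t" (3): a world point X has camera coordinates R X + t. Camera axes: x right, y down, z forward; pixel columns grow to the right and rows downward; lengths in mm; the calibration is good to about 2 mm. A picture is of the moment at which its call begins. camera_info takes no time and is no camera call.
- ctrl.close_job(): hands the job in, once; it reports no verdict.
The state is a dict: "t": time; "qpos": joint angles; "qvel": joint speeds; "joint_torque": joint torques, N m; "ee_pos": TCP position; "orientation": TCP orientation; "ft_force": force on the tool from outside, world axes, zero at the start; "moment": the same for the moment, N m; "width": finger opening in mm.
Only numpy, scipy, OpenCV 4.12 (cv2) and the standard library are available. Lean on these libraries where they do the work, as an engineer would, in place of code of your own. Each camera call takes 0.05 s, during which the arm holds its last target.

## Task

Pick out the four wooden sheaves and slip each one over the pin of the opened pulley block whose painted ends match its hub colour, lying flat and fully down; the green block takes two, the large sheave at the bottom and the small one on top of it. Leave the black sheaves and the yellow grease tin where they are.

Things in the scene. Friction and masses are not known exactly. Their poses are not given: they have to be found in the camera images.
- wood_red: Loose pulley wheel (sheave) of brown wood with a red-painted hub ring, lying flat: 56 mm outer diameter, 22 mm thick at the rim, plain through bore of 26 mm; a shallow 3 mm groove runs round the rim. The hub ring (26 to 36 mm diameter) stands 1 mm proud of the top face only. 25 to 100 g. Origin: centre of the underside, on the bore axis; z up.
- wood_blue: Loose pulley wheel (sheave) of brown wood with a blue-painted hub ring, lying flat: 56 mm outer diameter, 22 mm thick at the rim, plain through bore of 26 mm; a shallow 3 mm groove runs round the rim. The hub ring (26 to 36 mm diameter) stands 1 mm proud of the top face only. 25 to 100 g. Origin: centre of the underside, on the bore axis; z up.
- wood_green_large: Loose pulley wheel (sheave) of brown wood with a green-painted hub ring, lying flat: 64 mm outer diameter, 22 mm thick at the rim, plain through bore of 26 mm; a shallow 3 mm groove runs round the rim. The hub ring (26 to 36 mm diameter) stands 1 mm proud of the top face only. The larger of the two wooden ones with green hubs. 25 to 100 g. Origin: centre of the underside, on the bore axis; z up.
- wood_green_small: Loose pulley wheel (sheave) of brown wood with a green-painted hub ring, lying flat: 48 mm outer diameter, 16 mm thick at the rim, plain through bore of 26 mm; a shallow 3 mm groove runs round the rim. The hub ring (26 to 36 mm diameter) stands 1 mm proud of the top face only. The smaller of the two wooden ones with green hubs. 25 to 100 g. Origin: centre of the underside, on the bore axis; z up.
- block_red: Opened pulley block, fixed to the bench: flat dark wood plate 102 (x) x 72 x 14 mm, both ends painted red; at its centre an upright steel pin, 10 mm diameter, tip 42 mm above the bench. Takes one sheave. Origin: centre of the underside, on the pin axis; z up.
- block_blue: Opened pulley block, fixed to the bench: flat dark wood plate 102 (x) x 72 x 14 mm, both ends painted blue; at its centre an upright steel pin, 10 mm diameter, tip 42 mm above the bench. Takes one sheave. Origin: centre of the underside, on the pin axis; z up.
- block_green: Opened pulley block, fixed to the bench: flat dark wood plate 102 (x) x 72 x 14 mm, both ends painted green; at its centre an upright steel pin, 10 mm diameter, tip 62 mm above the bench. Takes two: the large sheave on the plate, the small one on the large one's hub (small one's underside then 37 mm above the bench). Origin: centre of the underside, on the pin axis; z up.
- black_red: Bystander, to be left alone: black plastic sheave with a red hub ring, 56 mm diameter, 22 mm thick, loose, lying flat. Origin: centre of the underside.
- black_green: Bystander, to be left alone: black plastic sheave with a green hub ring, 56 mm diameter, 22 mm thick, loose, lying flat. Origin: centre of the underside.
- grease_tin: Bystander, to be left alone: round yellow tin with a pale metal top, 60 mm diameter, 45 mm high, loose, standing. Origin: centre of the underside.
There are look-alikes about, which are no part of the job. Leave any orange or turquoise look-alike of the wood_green_large alone. Leave any pink look-alike of the wood_green_small alone.

How it is judged:
By the outcome, as a careful person would: the job done as asked, in the order asked, and still so for the second after the job is handed in, with the robot touching nothing.
It also fails if it takes over 96 s, if anything falls off the work surface, if the arm or the gripper's body presses on something with over 40 N, if the wrist force passes 120 N, or if a joint passes its speed limit or range.

## Working session

There is one attempt and no reset: what is moved stays moved. The work goes in short steps, Python scripts to look and compute and a tool call to move; the robot and the scene stay as the last step left them, time stands still between calls to the robot, and variables do not carry over. Pictures are saved under pics/ and viewed, and the job is handed in when it is done.

Besides the shell and the picture viewer there is one more tool, called after "Request:" as a command line: name --argument value ..., lists and objects as JSON in quotes. carry_out: Moves the arm, as the interface text tells. Its arguments: {"type":"object","properties":{"delta_pos":{"type":"array","items":{"type":"array","items":{"type":"number"}}},"rotation":{"type":"array","items":{"type":"array","items":{"type":"number"}}},"hand":{"type":"number"}},"required":["delta_pos","rotation"]}

```bash
mkdir -p pics
python3 - <<'E'
from workcell import ctrl
import cv2
print(ctrl.get_obs())
for n in ("scene","top"):
    im=ctrl.get_image(n); cv2.imwrite(f"pics/{n}0.png",im[:,:,::-1]); print(n,ctrl.camera_info(n))
E
```

```text
{'t': 0.0, 'qpos': array([ 1.13302694e+00,  4.23817472e-01,  1.63066114e+00, -1.62098260e-05,
        1.08858764e+00, -1.90130132e-02]), 'qvel': array([-7.04280610e-04,  5.49444514e-04, -7.69320152e-04,  7.44026364e-06,
       -4.77236076e-04,  6.74486327e-04]), 'joint_torque': array([-1.37066447e-03, -5.44607484e+01, -2.73669702e+01,  6.43134350e-02,
        2.25946424e-02, -1.02303331e-04]), 'ee_pos': array([253.887756  , 570.48762657, 200.32764117]), 'orientation': array([-1.37949644, -0.8945386 ,  0.89658273]), 'ft_force': array([ 0.23792712, -0.63730329, -1.14952762]), 'moment': array([-0.02913591,  0.03355017,  0.01228882]), 'width': 87.88249125787337}
scene {'fov_y': 45.563009909341126, 'cx': 281.65151755298774, 'cy': 204.19150342567713, 'k1': -0.0878190776233412, 'R': array([[ 0.28575819,  0.95817077, -0.01584422],
       [ 0.77915824, -0.24193274, -0.57825685],
       [-0.55790205,  0.15289647, -0.81570091]]), 't': array([-161.80840408, -362.50017276, 1650.45757937])}
top {'fov_y': 51.48882220319364, 'cx': 279.32323281424345, 'cy': 211.81873555661556, 'k1': 0.0002754865679855653, 'R': array([[ 0.01631225, -0.99936139,  0.03179188],
       [-0.99734655, -0.01851911, -0.07040521],
       [ 0.07094901, -0.03055906, -0.99701173]]), 't': array([-30.56133592, 518.41200368, 988.03244621])}
```

View pics/scene0.png

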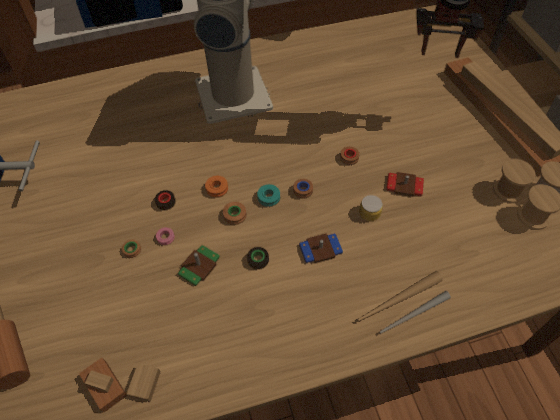

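View pics/top0.png

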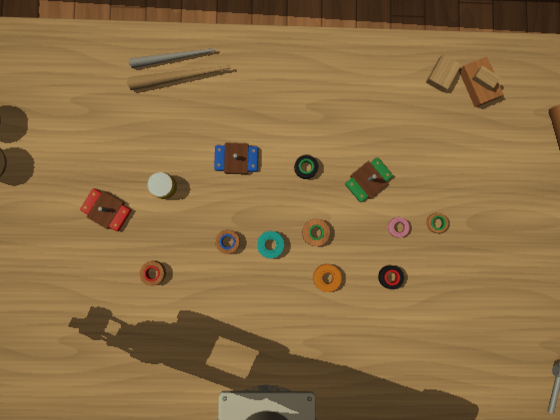

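Top view shows: wood_red ≈(152,273), wood_blue (228,241), wood_green_large (316,233), wood_green_small (438,223). Orange (328,278), turquoise (271,245), pink (399,227) and black ones (306,167), (391,277) are to be left. The blocks are red (106,210), blue (236,158) and green (370,180), and the tin is at (161,185).

Run:
```python
import cv2,numpy as np
t=cv2.imread("pics/top0.png"); s=cv2.imread("pics/scene0.png")
a=cv2.resize(t[130:310,70:470],None,fx=2,fy=2,interpolation=cv2.INTER_CUBIC)
cv2.imwrite("pics/topz.png",a)
b=cv2.resize(s[130:300,110:440],None,fx=2.4,fy=2.4,interpolation=cv2.INTER_CUBIC)
cv2.imwrite("pics/scenez.png",b)
```

```text
(no output)
```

View pics/topz.png

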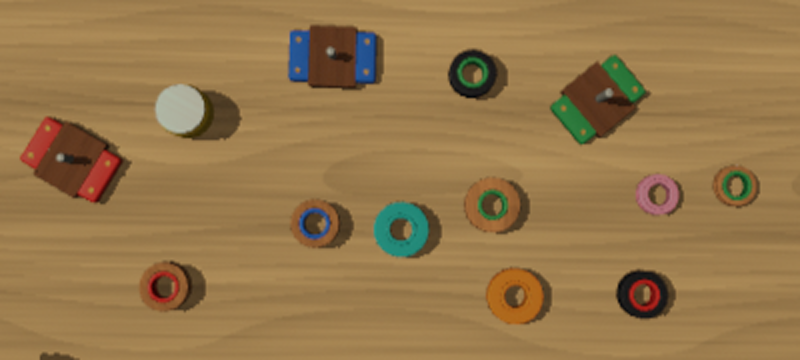

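View pics/scenez.png

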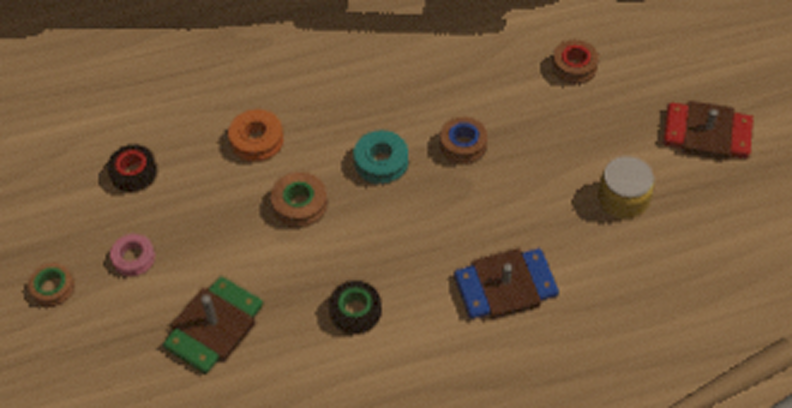

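```bash
cat > h.py <<'E'
import cv2,numpy as np
from workcell import ctrl
def cam(n):
    c=ctrl.camera_info(n); f=210/np.tan(np.radians(c["fov_y"]/2))
    K=np.array([[f,0,c["cx"]],[0,f,c["cy"]],[0,0,1]]); d=np.array([c["k1"],0,0,0,0.])
    return K,d,np.array(c["R"]),np.array(c["t"])
C={n:cam(n) for n in("scene","top")}
def norm(n,uv):
    K,d,R,t=C[n]; return cv2.undistortPoints(np.array(uv,float).reshape(-1,1,2),K,d).reshape(-1,2)
def onplane(n,uv,z):
    K,d,R,t=C[n]; x=norm(n,uv); r=np.c_[x,np.ones(len(x))]@R; c=-R.T@t
    return c+r*((z-c[2])/r[:,2])[:,None]
def tri(us,ut):
    P=[np.c_[C[n][2],C[n][3]] for n in("scene","top")]
    X=cv2.triangulatePoints(P[0],P[1],norm("scene",us).T,norm("top",ut).T); X=(X[:3]/X[3]).T
    return X
def proj(n,X):
    K,d,R,t=C[n]; return cv2.projectPoints(np.array(X,float).reshape(-1,1,3),cv2.Rodrigues(R)[0],t,K,d)[0].reshape(-1,2)
def mask(im,c):
    h=cv2.cvtColor(im,cv2.COLOR_RGB2HSV).astype(int); H,S,V=h[...,0],h[...,1],h[...,2]
    if c=="red": m=((H<5)|(H>174))&(S>170)&(V>90)
    if c=="green": m=(H>45)&(H<80)&(S>90)&(V>35)
    if c=="blue": m=(H>105)&(H<130)&(S>80)&(V>40)
    return m.astype(np.uint8)
def blobs(im,c,win):
    x0,y0,x1,y1=win; m=np.zeros(im.shape[:2],np.uint8); m[y0:y1,x0:x1]=mask(im,c)[y0:y1,x0:x1]
    cs,_=cv2.findContours(m,cv2.RETR_EXTERNAL,cv2.CHAIN_APPROX_NONE)
    return [k for k in cs if len(k)>=5],m
E
python3 - <<'E'
from h import *
I={n:cv2.imread(f"pics/{n}0.png")[:,:,::-1].copy() for n in C}
W={"red":("red",(350,155),(152,273)),"blue":("blue",(303,188),(228,241)),"greenL":("green",(235,212),(316,233)),"greenS":("green",(131,248),(438,223))}
for k,(c,ps,pt) in W.items():
    r=[]
    for n,p in(("scene",ps),("top",pt)):
        cs,m=blobs(I[n],c,(p[0]-14,p[1]-14,p[0]+14,p[1]+14))
        pts=np.vstack([q for q in cs]); hull=cv2.convexHull(pts); e=cv2.fitEllipse(hull) if len(hull)>4 else None
        r.append(e[0]); print(k,n,[len(q) for q in cs],np.round(e[0],1),np.round(e[1],1), "px box",cv2.boundingRect(pts))
    X=tri(r[0],r[1])[0]; print("  tri",X.round(1), "top@23",onplane("top",r[1],23 if k!="greenS" else 17)[0].round(1),"scene",onplane("scene",r[0],23 if k!="greenS" else 17)[0].round(1))
B={"red":((405,184),(106,210)),"blue":((321,248),(236,158)),"green":((199,265),(370,180))}
for k,(ps,pt) in B.items():
    r=[]
    for n,p in(("scene",ps),("top",pt)):
        cs,m=blobs(I[n],k,(p[0]-30,p[1]-30,p[0]+30,p[1]+30))
        cs=sorted(cs,key=cv2.contourArea)[-2:]
        ce=[cv2.minAreaRect(q)[0] for q in cs]; ce.sort(); print(k,n,[cv2.contourArea(q) for q in cs],np.round(ce,1))
        r.append(ce)
    a=np.mean(r[0],0);b=np.mean(r[1],0)
    print("  centre tri",tri(a,b).round(1),"top@14",onplane("top",b,14).round(1),"scene@14",onplane("scene",a,14).round(1))
    e=onplane("top",r[1],14); print("  ends",e.round(1),"ang",np.degrees(np.arctan2(*(e[0]-e[1])[1::-1])).round(1))
E
```

```text
red scene [48] [349.7 152.8] [ 8.9 11.5] px box (344, 149, 12, 9)
red top [40] [151. 273.] [14.4 14.8] px box (144, 266, 15, 15)
  tri [374.9 265.1  27.6] top@23 [374.6 266.2  23. ] scene [371.3 267.   23. ]
blue scene [29] [302.7 185.8] [ 8.8 12. ] px box (297, 182, 12, 9)
blue top [41] [226.8 241.2] [14.4 14.9] px box (220, 234, 15, 15)
  tri [449.1  96.9  26.4] top@23 [449.2  97.4  23. ] scene [446.6  97.6  23. ]
greenL scene [51] [233.8 210.4] [ 9.4 11.5] px box (228, 206, 12, 10)
greenL top [40] [315.9 232. ] [14.3 14.4] px box (309, 225, 15, 15)
  tri [ 473.3 -106.3   26.5] top@23 [ 473.5 -106.4   23. ] scene [ 470.7 -106.4   23. ]
greenS scene [51] [130.2 246.8] [ 9.9 12.5] px box (124, 242, 13, 11)
greenS top [38] [438.  222.4] [13.6 14.1] px box (431, 216, 15, 14)
  tri [ 500.7 -392.8   19.3] top@23 [ 501.  -393.3   17. ] scene [ 498.9 -393.7   17. ]
red scene [103.5, 106.0] [[391.4 180.9]
 [418.5 185.5]]
red top [178.5, 230.0] [[ 90.2 200.6]
 [119.  217.8]]
  centre tri [[517.7 379.1  14.8]] top@14 [[517.7 379.4  14. ]] scene@14 [[517.1 379.5  14. ]]
  ends [[536.9 412.9  14. ]
 [498.6 346.   14. ]] ang 60.3
blue scene [133.0, 154.0] [[306.4 251.3]
 [334.9 243.7]]
blue top [203.0, 217.0] [[219.2 157.9]
 [252.5 158.5]]
  centre tri [[643.4  82.4  11.3]] top@14 [[642.8  82.   14. ]] scene@14 [[644.9  82.1  14. ]]
  ends [[642.6 120.7  14. ]
 [643.   43.1  14. ]] ang 90.3
green scene [131.5, 173.5] [[189.1 275.6]
 [207.9 252.8]]
green top [200.0, 227.0] [[356.2 189.6]
 [381.6 168.9]]
  centre tri [[ 600.  -230.9   13.9]] top@14 [[ 599.9 -231.    14. ]] scene@14 [[ 600.1 -230.8   14. ]]
  ends [[ 574.8 -201.2   14. ]
 [ 625.1 -261.    14. ]] ang 130.0
```

Run:
```python
from h import *
from scipy.spatial.transform import Rotation as Ro
o=ctrl.get_obs(); R=Ro.from_rotvec(o["orientation"]).as_matrix(); print(R.round(4)); print(o["ee_pos"],o["t"])
# pin tips (pixel near) : expected projections
for k,X in {"red":(517.5,379.3,42),"blue":(643.4,82.1,42),"green":(600,-231,62)}.items():
    for n in C: print(k,n,proj(n,X).round(1))
for k,p in {"orange":(328,278),"turq":(271,245),"pink":(399,227),"blk_r":(391,277),"blk_g":(306,167)}.items(): print(k,onplane("top",p,20).round(0))
print("tin",onplane("top",(161,185),45))
```

```text
[[ 4.067e-01 -6.000e-04 -9.136e-01]
 [ 9.136e-01 -1.300e-03  4.067e-01]
 [-1.400e-03 -1.000e+00  0.000e+00]]
[253.92741415 570.50291043 200.38751766] 0.1
red scene [[406.8 177.2]]
red top [[100.  208.4]]
blue scene [[321.  241.4]]
blue top [[235.  155.6]]
green scene [[195.5 254.8]]
green top [[374.  176.1]]
orange [[ 369. -136.   20.]]
turq [[442.  -4.  20.]]
pink [[ 489. -300.   20.]]
blk_r [[ 373. -281.   20.]]
blk_g [[625. -82.  20.]]
tin [[572.33487589 245.61374019  45.        ]]
```

```bash
cat > d.py <<'E'
import sys,numpy as np
from workcell import ctrl
from scipy.spatial.transform import Rotation as Ro
o=ctrl.get_obs(); R=Ro.from_rotvec(o["orientation"]).as_matrix()
print("t",round(o["t"],2),"pos",o["ee_pos"].round(1),"jaw deg",np.degrees(np.arctan2(R[1,0],R[0,0])).round(1),"w",round(o["width"],1),"F",o["ft_force"].round(1),"q",o["qpos"].round(2))
print("tilt",R[:,1].round(4))
p=o["ee_pos"]
for a in sys.argv[1:]:
    T=np.array(list(map(float,a.split(",")))); print(a,"-> cm tool",(R.T@(T-p)/10).round(2))
E
python3 d.py 375,266,120
```

```text
t 0.1 pos [253.9 570.5 200.4] jaw deg 66.0 w 87.9 F [ 0.1 -0.6 -0.5] q [ 1.13  0.42  1.63 -0.    1.09 -0.02]
tilt [-6.0e-04 -1.3e-03 -1.0e+00]
375,266,120 -> cm tool [-22.88   8.07 -23.44]
```

Request:
carry_out --delta_pos '[[-2, 0.5, -2], [-4.6, 1.6, -4.7], [-7, 2.5, -7], [-9.2, 3.2, -9.4], [-11.4, 4, -11.7], [-13.7, 4.8, -14], [-16, 5.6, -16.4], [-18.3, 6.5, -18.7], [-20.5, 7.3, -21], [-22, 8, -22.5], [-22.9, 8.1, -23.4], [-22.9, 8.1, -23.4]]' --rotation '[[0, 0.05, 0], [0, 0.11, 0], [0, 0.17, 0], [0, 0.23, 0], [0, 0.29, 0], [0, 0.35, 0], [0, 0.41, 0], [0, 0.47, 0], [0, 0.53, 0], [0, 0.59, 0], [0, 0.628, 0], [0, 0.628, 0]]' --hand 0

```text
t: 1.1
ee_pos: [374.7, 264.2, 119.3]
orientation: [-1.533, -0.406, 0.409]
ft_force: [-0.5, 0.6, -0.1]
width: 87.6
```

```bash
python3 d.py 375,266,50 375,266,4
```

```text
t 1.1 pos [374.7 264.2 119.3] jaw deg 29.8 w 87.6 F [-0.5  0.6 -0.1] q [ 0.59  0.31  2.05 -0.    0.79  0.07]
tilt [-0.0017 -0.0015 -1.    ]
375,266,50 -> cm tool [0.13 6.93 0.14]
375,266,4 -> cm tool [ 0.14 11.53  0.15]
```

Request:
carry_out --delta_pos '[[0.1, 1, 0.1], [0.1, 2.5, 0.1], [0.1, 4, 0.1], [0.1, 5.5, 0.1], [0.1, 7, 0.1], [0.1, 8.3, 0.1], [0.1, 9.5, 0.1], [0.1, 10.4, 0.1], [0.1, 11, 0.1], [0.1, 11.3, 0.1], [0.1, 11.5, 0.1], [0.1, 11.5, 0.1]]' --rotation '[[0, 0, 0], [0, 0, 0], [0, 0, 0], [0, 0, 0], [0, 0, 0], [0, 0, 0], [0, 0, 0], [0, 0, 0], [0, 0, 0], [0, 0, 0], [0, 0, 0], [0, 0, 0]]'

```text
t: 2.1
ee_pos: [375.2, 268.2, 5.0]
orientation: [-1.531, -0.411, 0.411]
ft_force: [0.2, 1.0, 0.2]
width: 88.4
```

Request:
carry_out --delta_pos '[[0, 0, 0], [0, 0, 0], [0, 0, 0], [0, 0, 0], [0, 0, 0], [0, 0, 0], [0, 0, 0], [0, 0, 0], [0, 0, 0], [0, 0, 0]]' --rotation '[[0, 0, 0], [0, 0, 0], [0, 0, 0], [0, 0, 0], [0, 0, 0], [0, 0, 0], [0, 0, 0], [0, 0, 0], [0, 0, 0], [0, 0, 0]]' --hand 255

```text
t: 2.93
ee_pos: [375.1, 268.0, 5.1]
orientation: [-1.532, -0.411, 0.411]
ft_force: [0.2, -1.3, 1.0]
width: 24.6
```

```bash
python3 d.py 375,266,90 517.5,379.3,90 517.5,379.3,18
```

```text
t 2.93 pos [375.1 268.    5.1] jaw deg 30.0 w 24.6 F [ 0.2 -1.3  1. ] q [ 0.59  0.54  2.09 -0.    0.52  0.07]
tilt [-0. -0. -1.]
375,266,90 -> cm tool [-0.11 -8.49 -0.16]
517.5,379.3,90 -> cm tool [17.9  -8.49  2.52]
517.5,379.3,18 -> cm tool [17.9  -1.29  2.52]
```

```bash
cat > look.py <<'E'
import sys
from h import *
tag=sys.argv[1]
for n in C:
    im=ctrl.get_image(n); cv2.imwrite(f"pics/{n}{tag}.png",im[:,:,::-1])
    w=list(map(int,sys.argv[2 if n=="scene" else 3].split(",")))
    z=im[w[1]:w[3],w[0]:w[2],::-1]; z=cv2.resize(z,(400,int(400*z.shape[0]/z.shape[1])),interpolation=cv2.INTER_CUBIC)[:400]
    if n=="scene": A=z
h=max(A.shape[0],z.shape[0]); c=np.zeros((h,800,3),np.uint8); c[:A.shape[0],:400]=A; c[:z.shape[0],400:]=z
cv2.imwrite(f"pics/c{tag}.png",c)
E
python3 look.py 1 280,90,440,210 70,200,230,320; python3 d.py
```

```text
t 3.03 pos [375.1 268.    5.1] jaw deg 30.0 w 16.4 F [-0.1  0.2  0.1] q [0.59 0.54 2.09 0.   0.52 0.07]
tilt [-0. -0. -1.]
```

View pics/c1.png

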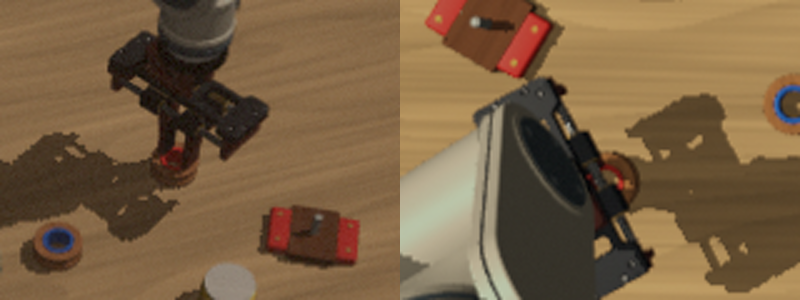

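Run:
```python
from h import *
for z in (5,24,85):
    X=(375.1,268,z); print(z,"scene",((proj("scene",X)-[280,90])*2.5).round(0),"top",((proj("top",X)-[70,200])*2.5).round(0))
for n,w in(("scene",(300,80,400,180)),("top",(100,220,200,320))):
    im=cv2.imread(f"pics/{n}1.png")[w[1]:w[3],w[0]:w[2]]; cv2.imwrite(f"pics/z{n}1.png",cv2.resize(im,None,fx=6,fy=6,interpolation=cv2.INTER_CUBIC))
```

```text
5 scene [[175. 169.]] top [[206. 181.]]
24 scene [[176. 158.]] top [[200. 182.]]
85 scene [[181. 123.]] top [[181. 187.]]
```

View pics/zscene1.png

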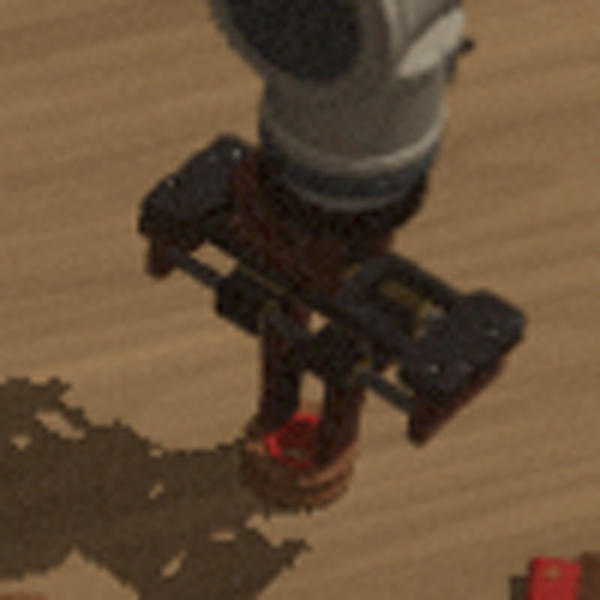

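View pics/ztop1.png

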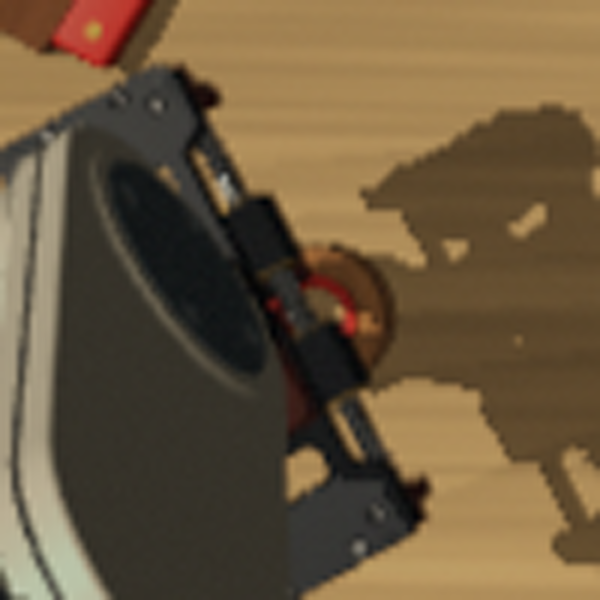

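Run:
```python
from h import *
K,d,R,t=C["scene"]; c=-R.T@t
n=np.array([-.5,.866,0]); p0=np.array([375.1,268,0])
for z6 in [(265,415),(300,420),(322,470),(350,460),(240,320),(350,380)]:
    uv=np.array(z6)/6+[300,80]
    r=np.r_[norm("scene",uv)[0],1]@R; X=c+r*(n@(p0-c))/(n@r); print(z6,X.round(1),"s",((X-p0)@[.866,.5,0]).round(1))
# overlay finger outlines as if tip z=5 / z=25
im=cv2.imread("pics/zscene1.png")
for zt,col in((5,(255,255,0)),(25,(0,255,255))):
  for sgn in(-1,1):
    P=[]
    for a,z in((8.2,zt),(21.7,zt),(21.7,zt+60),(8.2,zt+60)):
        P.append(p0+np.array([.866,.5,0])*sgn*a+[0,0,z])
    q=((proj("scene",P)-[300,80])*6+3).astype(int); cv2.polylines(im,[q],True,col,1)
cv2.imwrite("pics/ov1.png",im); print(ctrl.get_obs()["width"],ctrl.get_obs()["t"])
```

```text
(265, 415) [354.5 256.1  24.4] s -23.8
(300, 420) [372.3 266.4  36.5] s -3.2
(322, 470) [386.8 274.7  12.5] s 13.5
(350, 460) [399.6 282.1  31.7] s 28.3
(240, 320) [336.2 245.5  76.8] s -45.0
(350, 380) [393.5 278.6  83.5] s 21.2
16.43553167514041 3.0333
```

View pics/ov1.png

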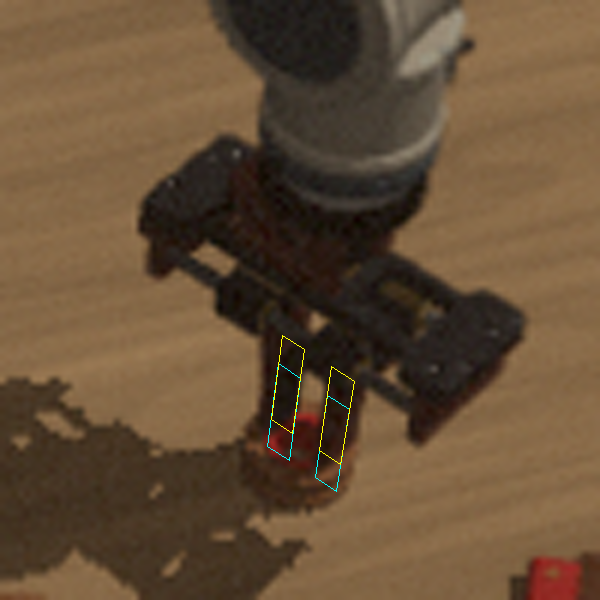

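Request:
carry_out --delta_pos '[[0, -1, 0], [0, -3, 0], [0, -5, 0], [0, -7, 0], [0, -9, 0], [0, -10, 0], [0, -10, 0], [0, -10, 0]]' --rotation '[[0, 0, 0], [0, 0, 0], [0, 0, 0], [0, 0, 0], [0, 0, 0], [0, 0, 0], [0, 0, 0], [0, 0, 0]]'

```text
t: 3.7
ee_pos: [375.4, 268.1, 105.4]
orientation: [-1.531, -0.412, 0.41]
ft_force: [-0.1, 0.3, -0.9]
width: 0.4
```

```bash
python3 d.py;python3 look.py 2 300,60,400,180 100,220,200,320
python3 - <<'E'
from h import *
o=ctrl.get_obs();p=o["ee_pos"]
for z in(0,19,40): print(z,((proj("scene",p+[0,0,z])-[300,60])*4).round(),((proj("top",p+[0,0,z])-[100,220])*4+[400,0]).round())
E
```

```text
t 3.7 pos [375.4 268.1 105.4] jaw deg 30.0 w 0.4 F [-0.1  0.3 -0.9] q [ 0.59  0.34  2.05 -0.    0.75  0.07]
tilt [ 1.1e-03  7.0e-04 -1.0e+00]
0 [[212. 298.]] [[560. 223.]]
19 [[215. 279.]] [[550. 226.]]
40 [[218. 257.]] [[537. 229.]]
```

View pics/c2.png

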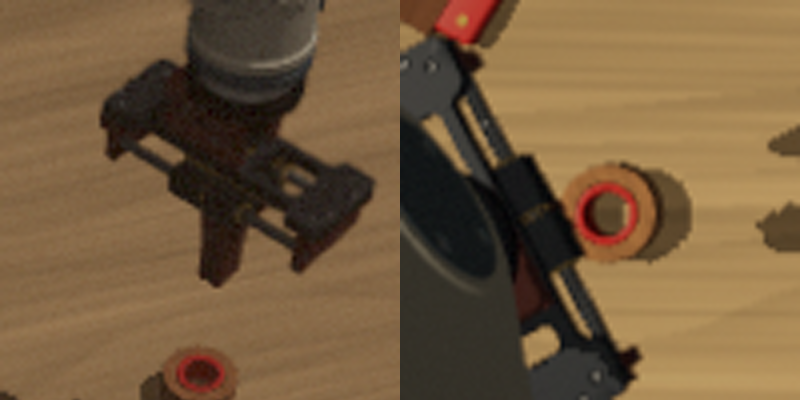

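Request:
carry_out --delta_pos '[[1, 1, 2], [2, 3, 4], [3, 5, 5.4], [3.1, 7, 5.4], [3.1, 9, 5.4], [3.1, 10.2, 5.4], [3.1, 10.8, 5.4], [3.1, 11.2, 5.4], [3.1, 11.2, 5.4]]' --rotation '[[0, 0, 0], [0, 0, 0], [0, 0, 0], [0, 0, 0], [0, 0, 0], [0, 0, 0], [0, 0, 0], [0, 0, 0], [0, 0, 0]]'

```text
t: 4.55
ee_pos: [374.7, 329.8, -7.6]
orientation: [-1.532, -0.41, 0.411]
ft_force: [0.7, -0.4, 0.2]
width: 0.6
```

Request:
carry_out --delta_pos '[[0, 0.2, 0], [0, 0.3, 0], [0, 0.3, 0]]' --rotation '[[0, 0, 0], [0, 0, 0], [0, 0, 0]]'

```text
t: 4.8
ee_pos: [375.4, 330.5, -9.3]
orientation: [-1.531, -0.411, 0.41]
ft_force: [0.5, -1.0, -0.2]
width: 0.6
```

Request:
carry_out --delta_pos '[[0, 0.2, 0], [0, 0.3, 0], [0, 0.3, 0]]' --rotation '[[0, 0, 0], [0, 0, 0], [0, 0, 0]]'

```text
t: 5.05
ee_pos: [375.0, 330.3, -12.8]
orientation: [-1.531, -0.411, 0.41]
ft_force: [0.3, -0.2, 0.3]
width: 0.4
```

Request:
carry_out --delta_pos '[[0, 0.2, 0], [0, 0.2, 0], [0, 0.2, 0]]' --rotation '[[0, 0, 0], [0, 0, 0], [0, 0, 0]]'

```text
t: 5.3
ee_pos: [374.9, 330.2, -15.0]
orientation: [-1.532, -0.41, 0.411]
ft_force: [0.2, -0.2, -0.2]
width: 0.5
```

Request:
carry_out --delta_pos '[[0, 0.2, 0], [0, 0.2, 0], [0, 0.2, 0]]' --rotation '[[0, 0, 0], [0, 0, 0], [0, 0, 0]]'

```text
t: 5.55
ee_pos: [374.9, 330.2, -17.1]
orientation: [-1.532, -0.411, 0.411]
ft_force: [-0.2, 0.2, 0.0]
width: 0.6
```

Request:
carry_out --delta_pos '[[0, 0.1, 0], [0, 0.1, 0], [0, 0.1, 0]]' --rotation '[[0, 0, 0], [0, 0, 0], [0, 0, 0]]'

```text
t: 5.8
ee_pos: [375.0, 330.2, -18.0]
orientation: [-1.532, -0.411, 0.411]
ft_force: [-0.3, -0.2, 0.6]
width: 0.4
```

Request:
carry_out --delta_pos '[[0, 0.1, 0], [0, 0.1, 0], [0, 0.1, 0]]' --rotation '[[0, 0, 0], [0, 0, 0], [0, 0, 0]]'

```text
t: 6.05
ee_pos: [375.0, 330.2, -19.0]
orientation: [-1.532, -0.411, 0.411]
ft_force: [0.1, -0.4, -0.2]
width: 0.4
```

Request:
carry_out --delta_pos '[[0, 0.1, 0], [0, 0.1, 0], [0, 0.1, 0]]' --rotation '[[0, 0, 0], [0, 0, 0], [0, 0, 0]]'

```text
t: 6.3
ee_pos: [374.9, 330.2, -20.0]
orientation: [-1.532, -0.411, 0.411]
ft_force: [0.1, -0.2, 0.3]
width: 0.6
```

Request:
carry_out --delta_pos '[[0, 0.1, 0], [0, 0.1, 0], [0, 0.1, 0]]' --rotation '[[0, 0, 0], [0, 0, 0], [0, 0, 0]]'

```text
t: 6.55
ee_pos: [374.9, 330.2, -21.0]
orientation: [-1.532, -0.411, 0.411]
ft_force: [-0.3, -0.2, 0.0]
width: 0.6
```

```bash
python3 look.py 3 330,100,430,200 70,220,170,320
python3 - <<'E'
from h import *
o=ctrl.get_obs();p=o["ee_pos"]; print(p)
for z in(0,19,40): print(z,((proj("scene",p+[0,0,z])-[330,100])*4).round(),((proj("top",p+[0,0,z])-[70,220])*4+[400,0]).round())
E
```

```text
[374.96049152 330.24823541 -20.92814634]
0 [[153. 234.]] [[634. 205.]]
19 [[156. 218.]] [[624. 207.]]
40 [[160. 199.]] [[612. 209.]]
```

View pics/c3.png

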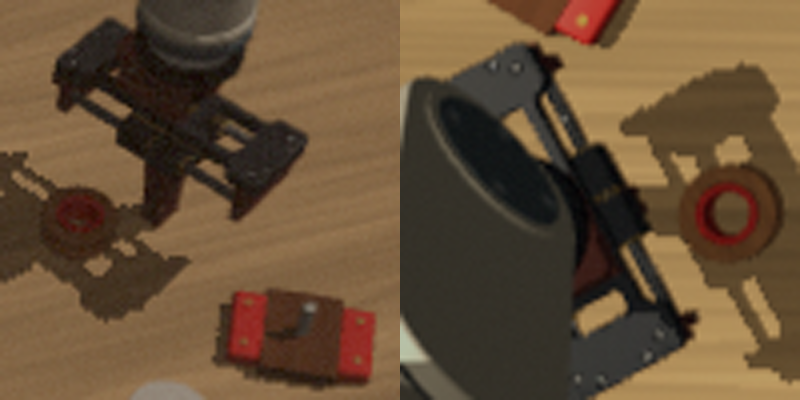

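Request:
carry_out --delta_pos '[[0, 0.1, 0], [0, 0.1, 0], [0, 0.1, 0]]' --rotation '[[0, 0, 0], [0, 0, 0], [0, 0, 0]]'

```text
t: 6.9
ee_pos: [375.1, 330.3, -21.3]
orientation: [-1.531, -0.411, 0.41]
ft_force: [-1.7, -1.4, 9.4]
width: 0.5
```

Request:
carry_out --delta_pos '[[0, 0.1, 0], [0, 0.1, 0], [0, 0.1, 0]]' --rotation '[[0, 0, 0], [0, 0, 0], [0, 0, 0]]'

```text
t: 7.15
ee_pos: [375.1, 330.3, -21.4]
orientation: [-1.531, -0.411, 0.41]
ft_force: [-5.1, -3.8, 22.3]
width: 0.2
```

Request:
carry_out --delta_pos '[[0, 0.1, 0], [0, 0.1, 0], [0, 0.1, 0]]' --rotation '[[0, 0, 0], [0, 0, 0], [0, 0, 0]]'

```text
t: 7.4
ee_pos: [375.1, 330.3, -21.5]
orientation: [-1.531, -0.411, 0.41]
ft_force: [-6.2, -6.1, 35.7]
width: 0.2
```

Request:
carry_out --delta_pos '[[0, -1, 0], [0, -3, 0], [0, -5, 0], [-1, -6.5, -2], [-2, -6.5, -4], [-3, -6.5, -5.2], [-3.2, -6.5, -5.6], [-3.2, -6.5, -5.6], [-3.2, -6.5, -5.6], [-3.2, -6.5, -5.6]]' --rotation '[[0, 0, 0], [0, 0, 0], [0, 0, 0], [0, 0, 0], [0, 0, 0], [0, 0, 0], [0, 0, 0], [0, 0, 0], [0, 0, 0], [0, 0, 0]]' --hand 0

```text
t: 8.23
ee_pos: [375.5, 266.4, 40.8]
orientation: [-1.531, -0.411, 0.411]
ft_force: [-0.6, -1.0, -0.2]
width: 63.6
```

```bash
python3 d.py 375,266,-19
```

```text
t 8.23 pos [375.5 266.4  40.8] jaw deg 30.0 w 63.6 F [-0.6 -1.  -0.2] q [0.59 0.46 2.08 0.   0.6  0.07]
tilt [-0.e+00  1.e-04 -1.e+00]
375,266,-19 -> cm tool [-0.06  5.98 -0.01]
```

Request:
carry_out --delta_pos '[[0, 0.5, 0], [0, 0.5, 0], [0, 0.5, 0], [0, 0.5, 0], [0, 1.5, 0], [0, 3, 0], [0, 4.2, 0], [0, 5, 0], [0, 5.6, 0], [0, 5.9, 0], [0, 5.9, 0], [0, 5.9, 0]]' --rotation '[[0, 0, 0], [0, 0, 0], [0, 0, 0], [0, 0, 0], [0, 0, 0], [0, 0, 0], [0, 0, 0], [0, 0, 0], [0, 0, 0], [0, 0, 0], [0, 0, 0], [0, 0, 0]]'

```text
t: 9.23
ee_pos: [375.4, 265.8, -17.9]
orientation: [-1.531, -0.411, 0.411]
ft_force: [0.6, 0.6, 1.0]
width: 87.9
```

Request:
carry_out --delta_pos '[[0, 0, 0], [0, 0, 0], [0, 0, 0], [0, 0, 0], [0, 0, 0], [0, 0, 0], [0, 0, 0], [0, 0, 0]]' --rotation '[[0, 0, 0], [0, 0, 0], [0, 0, 0], [0, 0, 0], [0, 0, 0], [0, 0, 0], [0, 0, 0], [0, 0, 0]]' --hand 255

```text
t: 9.9
ee_pos: [375.4, 265.8, -17.7]
orientation: [-1.531, -0.411, 0.411]
ft_force: [-0.9, -0.2, 4.8]
width: 56.1
```

```bash
python3 d.py 375,266,60 517.5,379.3,60 517.5,379.3,-4
```

```text
t 9.9 pos [375.4 265.8 -17.7] jaw deg 30.0 w 56.1 F [-0.9 -0.2  4.8] q [ 0.59  0.59  2.09 -0.    0.47  0.07]
tilt [ 2.e-04  1.e-04 -1.e+00]
375,266,60 -> cm tool [-0.02 -7.77  0.04]
517.5,379.3,60 -> cm tool [17.99 -7.77  2.72]
517.5,379.3,-4 -> cm tool [17.99 -1.37  2.72]
```

Request:
carry_out --delta_pos '[[0, -1, 0], [0, -2.5, 0], [0, -4.5, 0], [0, -6.5, 0], [2, -7.5, 0.3], [5, -7.5, 0.8], [8, -7.5, 1.2], [11, -7.5, 1.7], [14, -7.5, 2.1], [16.5, -7.5, 2.5], [18, -7.5, 2.7], [18, -7.5, 2.7]]' --rotation '[[0, 0, 0], [0, 0, 0], [0, 0, 0], [0, 0, 0], [0, 0, 0], [0, 0, 0], [0, 0, 0], [0, 0, 0], [0, 0, 0], [0, 0, 0], [0, 0, 0], [0, 0, 0]]'

```text
t: 10.9
ee_pos: [520.3, 381.2, 57.9]
orientation: [-1.53, -0.413, 0.408]
ft_force: [-0.2, -0.3, -0.9]
width: 56.2
```

```bash
python3 d.py 517.5,379.3,-3.5;python3 look.py 4 360,130,460,230 40,150,140,250
```

```text
t 10.9 pos [520.3 381.2  57.9] jaw deg 30.0 w 56.2 F [-0.2 -0.3 -0.9] q [0.61 0.63 1.66 0.   0.85 0.09]
tilt [ 0.0028  0.002  -1.    ]
517.5,379.3,-3.5 -> cm tool [-0.36  6.14 -0.03]
```

View pics/c4.png

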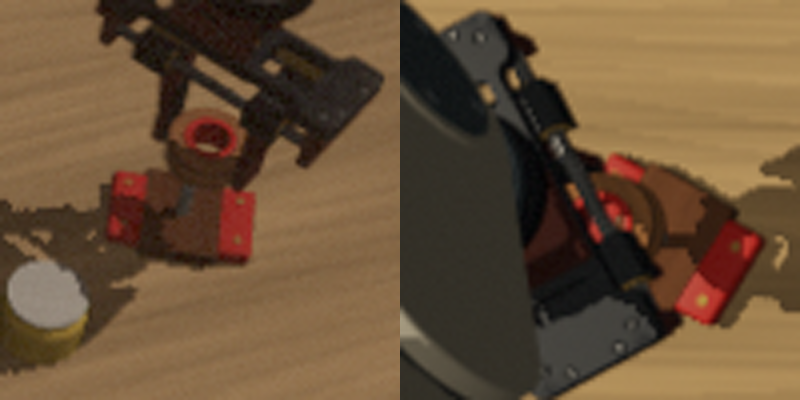

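Sheave is held level between the fingers above the red plate, hub at scene crop (213,135); pin below it. Now lowering.

Request:
carry_out --delta_pos '[[-0.2, 0.7, 0], [-0.2, 1.3, 0], [-0.2, 1.5, 0], [-0.2, 1.5, 0]]' --rotation '[[0, 0, 0], [0, 0, 0], [0, 0, 0], [0, 0, 0]]'

```text
t: 11.33
ee_pos: [514.6, 377.2, 41.0]
orientation: [-1.532, -0.409, 0.413]
ft_force: [0.2, -0.2, -0.6]
width: 56.2
```

```bash
python3 d.py 517.5,379.3,-3.2
```

```text
t 11.33 pos [514.6 377.2  41. ] jaw deg 30.0 w 56.2 F [ 0.2 -0.2 -0.6] q [ 0.61  0.65  1.68 -0.    0.82  0.09]
tilt [-0.002  -0.0014 -1.    ]
517.5,379.3,-3.2 -> cm tool [0.36 4.42 0.04]
```

Request:
carry_out --delta_pos '[[0.1, 0, 0], [0.1, 0.5, 0], [0.1, 1.2, 0], [0.1, 2, 0], [0.1, 2.8, 0], [0.1, 3.4, 0], [0.1, 3.8, 0], [0.1, 4.1, 0], [0.1, 4.1, 0]]' --rotation '[[0, 0, 0], [0, 0, 0], [0, 0, 0], [0, 0, 0], [0, 0, 0], [0, 0, 0], [0, 0, 0], [0, 0, 0], [0, 0, 0]]'

```text
t: 12.08
ee_pos: [516.3, 378.4, 0.2]
orientation: [-1.532, -0.41, 0.412]
ft_force: [0.2, -0.1, -0.0]
width: 56.1
```

```bash
python3 d.py 517.5,379.3,-3.5
```

```text
t 12.08 pos [5.163e+02 3.784e+02 2.000e-01] jaw deg 30.0 w 56.1 F [ 0.2 -0.1 -0. ] q [0.61 0.71 1.68 0.   0.75 0.09]
tilt [-1.1e-03 -7.0e-04 -1.0e+00]
517.5,379.3,-3.5 -> cm tool [0.15 0.37 0.02]
```

Request:
carry_out --delta_pos '[[0.1, 0.1, 0], [0.1, 0.2, 0], [0.1, 0.3, 0], [0.1, 0.35, 0], [0.1, 0.35, 0]]' --rotation '[[0, 0, 0], [0, 0, 0], [0, 0, 0], [0, 0, 0], [0, 0, 0]]'

```text
t: 12.5
ee_pos: [517.7, 379.2, -2.3]
orientation: [-1.531, -0.411, 0.411]
ft_force: [-0.7, -0.6, -0.0]
width: 55.9
```

Request:
carry_out --delta_pos '[[0, 0, 0], [0, 0, 0], [0, 0, 0], [0, 0, 0], [0, 0, 0], [0, 0, 0]]' --rotation '[[0, 0, 0], [0, 0, 0], [0, 0, 0], [0, 0, 0], [0, 0, 0], [0, 0, 0]]' --hand 0

```text
t: 13.0
ee_pos: [517.7, 379.2, -2.3]
orientation: [-1.531, -0.411, 0.411]
ft_force: [0.2, 0.9, -0.4]
width: 87.2
```

```bash
python3 d.py 517,379,60 449,97.2,30 449,97.2,-18.5
```

```text
t 13.0 pos [517.7 379.2  -2.3] jaw deg 30.0 w 87.2 F [ 0.2  0.9 -0.4] q [ 0.61  0.72  1.68 -0.    0.75  0.09]
tilt [ 1.e-04  1.e-04 -1.e+00]
517,379,60 -> cm tool [-0.07 -6.23  0.01]
449,97.2,30 -> cm tool [-20.06  -3.24 -20.98]
449,97.2,-18.5 -> cm tool [-20.06   1.61 -20.98]
```

Request:
carry_out --delta_pos '[[0, -1.5, 0], [0, -3.5, 0], [0, -5.5, 0], [-1, -6.3, -1], [-3.3, -6.3, -3.4], [-5.8, -6.3, -6], [-8.3, -6.3, -8.6], [-10.8, -6.3, -11.2], [-13.3, -6.3, -13.8], [-15.8, -6.3, -16.4], [-18, -6.3, -18.8], [-19.6, -6.3, -20.5]]' --rotation '[[0, 0, 0], [0, 0, 0], [0, 0, 0], [0, 0, 0], [0, 0, 0], [0, 0, 0], [0, 0, 0], [0, 0, 0], [0, 0, 0], [0, 0, 0], [0, 0, 0], [0, 0, 0]]'

```text
t: 14.0
ee_pos: [448.4, 100.8, 60.9]
orientation: [-1.532, -0.409, 0.411]
ft_force: [-0.5, -0.9, 1.1]
width: 87.9
```

Request:
carry_out --delta_pos '[[-0.5, 0, -0.5], [-0.5, 1, -0.5], [-0.5, 3, -0.5], [-0.5, 3, -0.5]]' --rotation '[[0, 0, 0], [0, 0, 0], [0, 0, 0], [0, 0, 0]]'

```text
t: 14.33
ee_pos: [447.5, 97.0, 28.5]
orientation: [-1.531, -0.409, 0.413]
ft_force: [-0.8, 0.1, -0.1]
width: 87.9
```

```bash
python3 look.py 5 360,130,460,230 40,150,140,250; python3 d.py 449,97.2,-18.5
```

```text
t 14.43 pos [448.2  97.4  30. ] jaw deg 30.1 w 87.2 F [-0.4  0.2  0.6] q [ 0.19  0.48  2.09  0.    0.57 -0.34]
tilt [-1.7e-03 -2.0e-04 -1.0e+00]
449,97.2,-18.5 -> cm tool [ 0.07  4.85 -0.06]
```

View pics/c5.png

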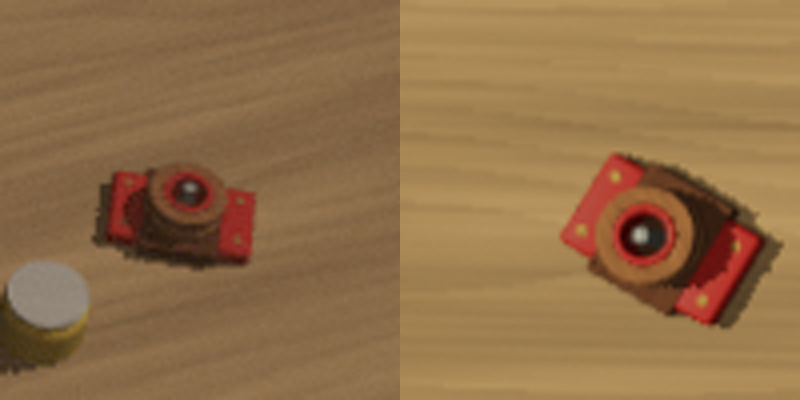

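The red sheave sits flat on its block, with the pin tip inside the bore (top crop about (640,236)). The blue one is next.

Request:
carry_out --delta_pos '[[0, 0.6, 0], [0, 1.6, 0], [0, 2.8, 0], [0, 3.8, 0], [0, 4.5, 0], [0, 4.8, 0], [0, 4.8, 0], [0, 4.8, 0]]' --rotation '[[0, 0, 0], [0, 0, 0], [0, 0, 0], [0, 0, 0], [0, 0, 0], [0, 0, 0], [0, 0, 0], [0, 0, 0]]'

```text
t: 15.1
ee_pos: [448.6, 96.8, -17.5]
orientation: [-1.531, -0.41, 0.411]
ft_force: [-0.1, 0.5, -0.3]
width: 88.1
```

Request:
carry_out --delta_pos '[[0, 0, 0], [0, 0, 0], [0, 0, 0], [0, 0, 0], [0, 0, 0], [0, 0, 0], [0, 0, 0], [0, 0, 0]]' --rotation '[[0, 0, 0], [0, 0, 0], [0, 0, 0], [0, 0, 0], [0, 0, 0], [0, 0, 0], [0, 0, 0], [0, 0, 0]]' --hand 255

```text
t: 15.77
ee_pos: [448.8, 96.8, -17.2]
orientation: [-1.532, -0.411, 0.41]
ft_force: [-0.6, -0.8, 4.0]
width: 54.4
```

```bash
python3 d.py 643.3,82.1,60
```

```text
t 15.77 pos [448.8  96.8 -17.2] jaw deg 30.0 w 54.4 F [-0.6 -0.8  4. ] q [ 0.19  0.58  2.09 -0.    0.47 -0.34]
tilt [ 2.e-04  0.e+00 -1.e+00]
643.3,82.1,60 -> cm tool [ 16.11  -7.72 -11.01]
```

Request:
carry_out --delta_pos '[[0, -1, 0], [0, -2.5, 0], [0, -4.5, 0], [0, -6.5, 0], [1.5, -7.5, -1], [4, -7.5, -2.7], [6.5, -7.5, -4.4], [9, -7.5, -6.2], [11.5, -7.5, -7.9], [14, -7.5, -9.6], [15.5, -7.5, -10.6], [16.1, -7.5, -11]]' --rotation '[[0, 0, 0], [0, 0, 0], [0, 0, 0], [0, 0, 0], [0, 0, 0], [0, 0, 0], [0, 0, 0], [0, 0, 0], [0, 0, 0], [0, 0, 0], [0, 0, 0], [0, 0, 0]]'

```text
t: 16.77
ee_pos: [645.9, 81.8, 58.3]
orientation: [-1.532, -0.412, 0.408]
ft_force: [-1.4, 0.1, -0.6]
width: 54.2
```

Request:
carry_out --delta_pos '[[0, 0.2, 0], [0, 0.5, 0], [0, 0.5, 0]]' --rotation '[[0, 0, 0], [0, 0, 0], [0, 0, 0]]'

```text
t: 17.02
ee_pos: [640.7, 82.1, 51.7]
orientation: [-1.531, -0.408, 0.413]
ft_force: [-0.0, 0.1, -0.7]
width: 54.1
```

```bash
python3 look.py 6 270,180,370,280 190,100,290,200; python3 d.py 643.3,82.1,-3
```

```text
t 17.12 pos [641.4  82.2  52.2] jaw deg 30.0 w 54.5 F [ 0.1 -0.4  0.3] q [ 0.11  0.64  1.66  0.    0.85 -0.42]
tilt [-1.9e-03 -2.0e-04 -1.0e+00]
643.3,82.1,-3 -> cm tool [ 0.17  5.52 -0.11]
```

View pics/c6.png

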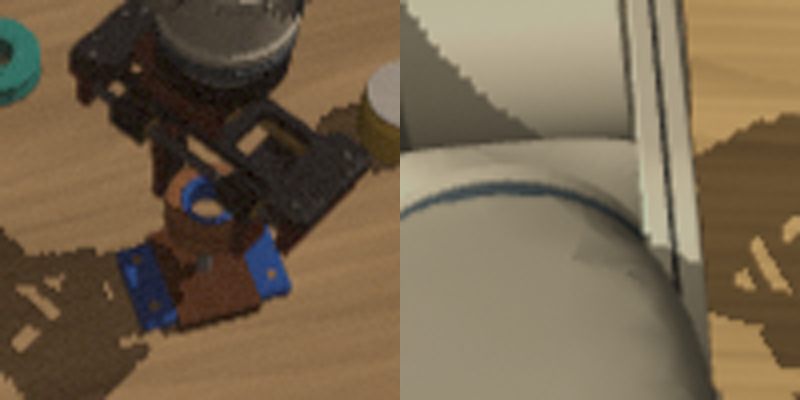

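Run:
```python
from h import *
im=cv2.imread("pics/scene6.png")[180:280,270:370]; im=cv2.resize(im,None,fx=6,fy=6,interpolation=cv2.INTER_CUBIC)
a=np.linspace(0,2*np.pi,60)
for r,z,col in((18,92.4,(0,255,255)),(28,91.4,(0,255,0)),(28,69.4,(0,255,0))):
    P=np.c_[641.4+r*np.cos(a),82.2+r*np.sin(a),a*0+z]
    cv2.polylines(im,[((proj("scene",P)-[270,180])*6+3).astype(int)],True,col,1)
cv2.imwrite("pics/ov6.png",im)
```

```text
(no output)
```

View pics/ov6.png

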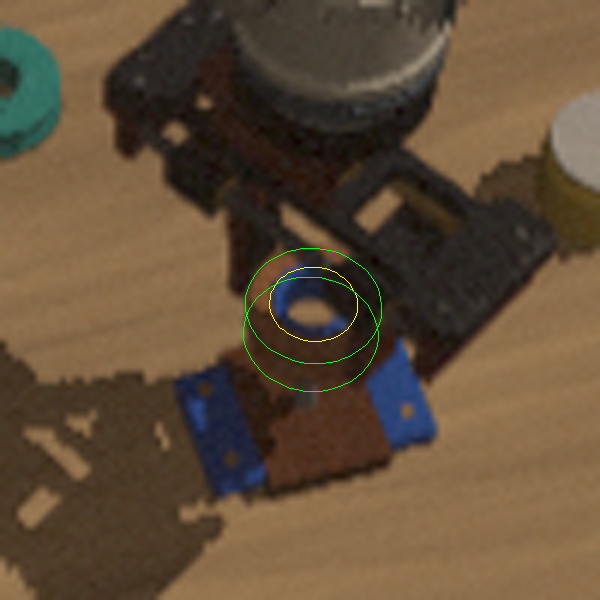

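Request:
carry_out --delta_pos '[[0.1, 0.3, -0.1], [0.1, 1, -0.1], [0.1, 1.8, -0.1], [0.1, 2.6, -0.1], [0.1, 3.4, -0.1], [0.1, 4.1, -0.1], [0.1, 4.7, -0.1], [0.1, 5.1, -0.1], [0.1, 5.3, -0.1], [0.1, 5.3, -0.1], [0.1, 5.3, -0.1]]' --rotation '[[0, 0, 0], [0, 0, 0], [0, 0, 0], [0, 0, 0], [0, 0, 0], [0, 0, 0], [0, 0, 0], [0, 0, 0], [0, 0, 0], [0, 0, 0], [0, 0, 0]]'

```text
t: 18.03
ee_pos: [644.6, 81.8, -0.3]
orientation: [-1.532, -0.411, 0.411]
ft_force: [0.6, 0.3, -0.5]
width: 54.6
```

```bash
python3 d.py 643.3,82.1,-3
```

```text
t 18.03 pos [ 6.446e+02  8.180e+01 -3.000e-01] jaw deg 30.0 w 54.6 F [ 0.6  0.3 -0.5] q [ 0.11  0.72  1.66  0.    0.76 -0.42]
tilt [ 2.e-04  0.e+00 -1.e+00]
643.3,82.1,-3 -> cm tool [-0.1   0.27  0.1 ]
```

Request:
carry_out --delta_pos '[[-0.1, 0.1, 0.1], [-0.1, 0.2, 0.1], [-0.1, 0.25, 0.1], [-0.1, 0.25, 0.1]]' --rotation '[[0, 0, 0], [0, 0, 0], [0, 0, 0], [0, 0, 0]]'

```text
t: 18.37
ee_pos: [643.1, 82.1, -2.8]
orientation: [-1.532, -0.411, 0.411]
ft_force: [0.9, -0.4, -1.2]
width: 54.3
```

Request:
carry_out --delta_pos '[[0, 0, 0], [0, 0, 0], [0, 0, 0], [0, 0, 0], [0, 0, 0], [0, 0, 0]]' --rotation '[[0, 0, 0], [0, 0, 0], [0, 0, 0], [0, 0, 0], [0, 0, 0], [0, 0, 0]]' --hand 0

```text
t: 18.87
ee_pos: [643.1, 82.1, -2.9]
orientation: [-1.531, -0.411, 0.411]
ft_force: [0.2, 0.4, -0.9]
width: 86.9
```

```bash
python3 d.py 643,82,60 473.3,-106.4,60 473.3,-106.4,-18.5
```

```text
t 18.87 pos [643.1  82.1  -2.9] jaw deg 30.0 w 86.9 F [ 0.2  0.4 -0.9] q [ 0.11  0.72  1.66  0.    0.75 -0.42]
tilt [ 0.  0. -1.]
643,82,60 -> cm tool [-0.02 -6.29 -0.  ]
473.3,-106.4,60 -> cm tool [-24.14  -6.29  -7.83]
473.3,-106.4,-18.5 -> cm tool [-24.14   1.56  -7.83]
```

Request:
carry_out --delta_pos '[[0, -1.5, 0], [0, -3.5, 0], [0, -5.5, 0], [-1, -6.3, -0.3], [-4, -6.3, -1.3], [-7.2, -6.3, -2.3], [-10.4, -6.3, -3.4], [-13.6, -6.3, -4.4], [-16.8, -6.3, -5.4], [-20, -6.3, -6.5], [-22.5, -6.3, -7.3], [-24.1, -6.3, -7.8]]' --rotation '[[0, 0, 0], [0, 0, 0], [0, 0, 0], [0, 0, 0], [0, 0, 0], [0, 0, 0], [0, 0, 0], [0, 0, 0], [0, 0, 0], [0, 0, 0], [0, 0, 0], [0, 0, 0]]'

```text
t: 19.87
ee_pos: [470.5, -107.6, 60.4]
orientation: [-1.531, -0.409, 0.411]
ft_force: [0.5, 0.2, -0.1]
width: 87.9
```

Request:
carry_out --delta_pos '[[0, 0.5, 0], [0, 1.5, 0], [0, 3, 0], [0, 3, 0], [0, 3, 0]]' --rotation '[[0, 0, 0], [0, 0, 0], [0, 0, 0], [0, 0, 0], [0, 0, 0]]'

```text
t: 20.28
ee_pos: [473.2, -105.3, 29.2]
orientation: [-1.53, -0.41, 0.413]
ft_force: [0.5, -0.4, 0.7]
width: 87.7
```

```bash
python3 look.py 7 270,180,370,280 190,100,290,200; python3 d.py 473.3,-106.4,-18.5
```

```text
t 20.38 pos [ 473.9 -105.5   30.1] jaw deg 30.1 w 87.7 F [ 0.2 -0.3  0.7] q [-0.24  0.51  2.03  0.    0.6  -0.77]
tilt [-0.  0. -1.]
473.3,-106.4,-18.5 -> cm tool [-0.1   4.86 -0.05]
```

View pics/c7.png

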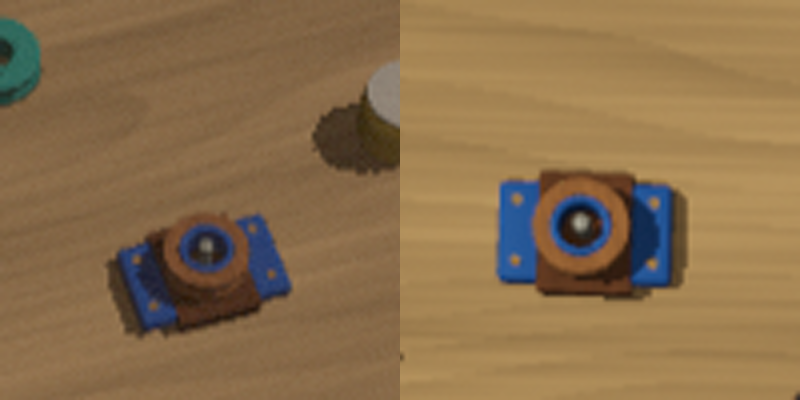

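Blue sheave lies flat with the pin centred in its bore (top crop (581,223)). Next is the large green one.

Request:
carry_out --delta_pos '[[-0.1, 0.6, 0], [-0.1, 1.6, 0], [-0.1, 2.8, 0], [-0.1, 3.8, 0], [-0.1, 4.5, 0], [-0.1, 4.8, 0], [-0.1, 4.8, 0], [-0.1, 4.8, 0]]' --rotation '[[0, 0, 0], [0, 0, 0], [0, 0, 0], [0, 0, 0], [0, 0, 0], [0, 0, 0], [0, 0, 0], [0, 0, 0]]'

```text
t: 21.05
ee_pos: [472.5, -106.5, -18.1]
orientation: [-1.531, -0.41, 0.411]
ft_force: [0.0, -0.3, 0.9]
width: 87.9
```

Request:
carry_out --delta_pos '[[0, 0, 0], [0, 0, 0], [0, 0, 0], [0, 0, 0], [0, 0, 0], [0, 0, 0], [0, 0, 0], [0, 0, 0]]' --rotation '[[0, 0, 0], [0, 0, 0], [0, 0, 0], [0, 0, 0], [0, 0, 0], [0, 0, 0], [0, 0, 0], [0, 0, 0]]' --hand 255

```text
t: 21.72
ee_pos: [472.8, -106.6, -17.6]
orientation: [-1.532, -0.411, 0.41]
ft_force: [-0.7, 0.4, 4.8]
width: 63.1
```

```bash
python3 d.py 600,-231,70
```

```text
t 21.72 pos [ 472.8 -106.6  -17.6] jaw deg 30.0 w 63.1 F [-0.7  0.4  4.8] q [-0.25  0.6   2.04  0.    0.5  -0.77]
tilt [ 5.e-04 -1.e-04 -1.e+00]
600,-231,70 -> cm tool [  4.79  -8.75 -17.14]
```

Request:
carry_out --delta_pos '[[0, -1, 0], [0, -2.5, 0], [0, -4.5, 0], [0, -6.5, 0], [0.2, -8.2, -1], [0.9, -8.8, -3.2], [1.7, -8.8, -6], [2.5, -8.8, -8.9], [3.3, -8.8, -11.8], [4.1, -8.8, -14.6], [4.6, -8.8, -16.5], [4.8, -8.8, -17.1]]' --rotation '[[0, 0, 0], [0, 0, 0], [0, 0, 0], [0, 0, 0], [0, 0, 0], [0, 0, 0], [0, 0, 0], [0, 0, 0], [0, 0, 0], [0, 0, 0], [0, 0, 0], [0, 0, 0]]'

```text
t: 22.72
ee_pos: [601.8, -232.8, 70.7]
orientation: [-1.533, -0.411, 0.408]
ft_force: [-0.4, 0.5, -0.9]
width: 63.1
```

Request:
carry_out --delta_pos '[[0, 0, 0], [0, 0, 0], [0, 0, 0], [0, 0, 0]]' --rotation '[[0, 0, 0], [0, 0, 0], [0, 0, 0], [0, 0, 0]]'

```text
t: 23.05
ee_pos: [598.6, -229.4, 70.0]
orientation: [-1.531, -0.41, 0.412]
ft_force: [0.3, 0.6, 0.3]
width: 63.1
```

```bash
cat > ov.py <<'E'
import sys
from h import *
# tag, underside offset from reported z, R, thick
tag,off,Rr,th=sys.argv[1],*map(float,sys.argv[2:5])
o=ctrl.get_obs();p=o["ee_pos"];im=ctrl.get_image("scene")[:,:,::-1].copy()
u=proj("scene",p+[0,0,off])[0].astype(int)-50
a=np.linspace(0,2*np.pi,60); z=p[2]+off
im=cv2.resize(im[u[1]:u[1]+100,u[0]:u[0]+100],None,fx=6,fy=6,interpolation=cv2.INTER_CUBIC)
for r,zz,col in((18,z+th+1,(0,255,255)),(Rr,z+th,(0,255,0)),(Rr,z,(0,255,0))):
    P=np.c_[p[0]+r*np.cos(a),p[1]+r*np.sin(a),a*0+zz]
    cv2.polylines(im,[((proj("scene",P)-u)*6+3).astype(int)],True,col,1)
cv2.imwrite(f"pics/ov{tag}.png",im)
E
python3 ov.py 8 17.6 32 22; python3 d.py 600,-231,-3
```

```text
t 23.1 pos [ 598.8 -229.5   70.1] jaw deg 30.1 w 62.9 F [-0.4  0.2 -0.5] q [-0.38  0.61  1.67  0.    0.87 -0.91]
tilt [-9.e-04  4.e-04 -1.e+00]
600,-231,-3 -> cm tool [ 0.03  7.31 -0.19]
```

View pics/ov8.png

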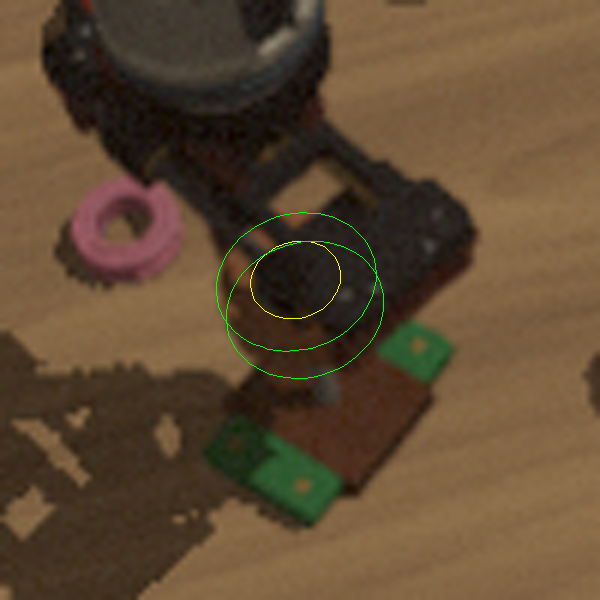

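Sheave in the grip, left rim matches the predicted outline; pin visible at (325,390). Lowering.

Request:
carry_out --delta_pos '[[0, 0.5, -0.1], [0, 1.3, -0.1], [0, 2.2, -0.1], [0, 3.1, -0.1], [0, 4, -0.1], [0, 4.9, -0.1], [0, 5.7, -0.1], [0, 6.3, -0.1], [0, 6.7, -0.1], [0, 7, -0.1], [0, 7, -0.1], [0, 7, -0.1]]' --rotation '[[0, 0, 0], [0, 0, 0], [0, 0, 0], [0, 0, 0], [0, 0, 0], [0, 0, 0], [0, 0, 0], [0, 0, 0], [0, 0, 0], [0, 0, 0], [0, 0, 0], [0, 0, 0]]'

```text
t: 24.1
ee_pos: [600.4, -231.5, 0.2]
orientation: [-1.532, -0.411, 0.411]
ft_force: [0.1, 0.6, -1.0]
width: 62.8
```

```bash
python3 d.py 600,-231,-3.2
```

```text
t 24.1 pos [ 6.004e+02 -2.315e+02  2.000e-01] jaw deg 30.0 w 62.8 F [ 0.1  0.6 -1. ] q [-0.39  0.71  1.68 -0.    0.75 -0.91]
tilt [ 2.e-04 -1.e-04 -1.e+00]
600,-231,-3.2 -> cm tool [-0.01  0.34  0.06]
```

Request:
carry_out --delta_pos '[[0, 0.1, 0], [0, 0.2, 0], [0, 0.3, 0], [0, 0.3, 0]]' --rotation '[[0, 0, 0], [0, 0, 0], [0, 0, 0], [0, 0, 0]]'

```text
t: 24.43
ee_pos: [600.2, -231.4, -2.9]
orientation: [-1.532, -0.411, 0.411]
ft_force: [-0.2, 0.3, -0.8]
width: 62.9
```

Request:
carry_out --delta_pos '[[0, 0, 0], [0, 0, 0], [0, 0, 0], [0, 0, 0], [0, 0, 0], [0, 0, 0]]' --rotation '[[0, 0, 0], [0, 0, 0], [0, 0, 0], [0, 0, 0], [0, 0, 0], [0, 0, 0]]' --hand 0

```text
t: 24.93
ee_pos: [600.3, -231.5, -2.9]
orientation: [-1.532, -0.411, 0.411]
ft_force: [-0.6, 0.6, -0.3]
width: 87.6
```

```bash
python3 d.py 600,-231,70 500.8,-393.2,70 500.8,-393.2,-18.5
```

```text
t 24.93 pos [ 600.3 -231.5   -2.9] jaw deg 30.0 w 87.6 F [-0.6  0.6 -0.3] q [-0.39  0.72  1.68  0.    0.75 -0.91]
tilt [ 1.e-04 -0.e+00 -1.e+00]
600,-231,70 -> cm tool [-0.   -7.29  0.05]
500.8,-393.2,70 -> cm tool [-16.7   -7.29  -9.03]
500.8,-393.2,-18.5 -> cm tool [-16.7    1.56  -9.03]
```

Request:
carry_out --delta_pos '[[0, -1.5, 0], [0, -3.5, 0], [0, -5.5, 0], [0, -7.3, 0], [-2.5, -7.3, -1.4], [-5.5, -7.3, -3], [-8.5, -7.3, -4.6], [-11.5, -7.3, -6.2], [-14.5, -7.3, -7.8], [-16.2, -7.3, -8.8], [-16.7, -7.3, -9], [-16.7, -7.3, -9]]' --rotation '[[0, 0, 0], [0, 0, 0], [0, 0, 0], [0, 0, 0], [0, 0, 0], [0, 0, 0], [0, 0, 0], [0, 0, 0], [0, 0, 0], [0, 0, 0], [0, 0, 0], [0, 0, 0]]'

```text
t: 25.93
ee_pos: [500.0, -394.3, 71.0]
orientation: [-1.533, -0.409, 0.408]
ft_force: [0.5, -0.0, 0.5]
width: 87.9
```

Request:
carry_out --delta_pos '[[0, 0.5, 0], [0, 1.5, 0], [0, 3, 0], [0, 4, 0], [0, 4, 0]]' --rotation '[[0, 0, 0], [0, 0, 0], [0, 0, 0], [0, 0, 0], [0, 0, 0]]'

```text
t: 26.35
ee_pos: [499.7, -390.5, 27.2]
orientation: [-1.527, -0.41, 0.414]
ft_force: [-0.5, 0.5, -0.4]
width: 87.7
```

```bash
python3 look.py 9 150,215,250,315 320,130,420,230; python3 d.py 500.8,-393.2,-18.5
```

```text
t 26.45 pos [ 500.7 -391.8   29.2] jaw deg 30.1 w 87.6 F [ 0.3 -0.3  0.8] q [-0.68  0.66  1.69  0.    0.79 -1.21]
tilt [-0.0014  0.0011 -1.    ]
500.8,-393.2,-18.5 -> cm tool [-0.06  4.77 -0.13]
```

View pics/c9.png

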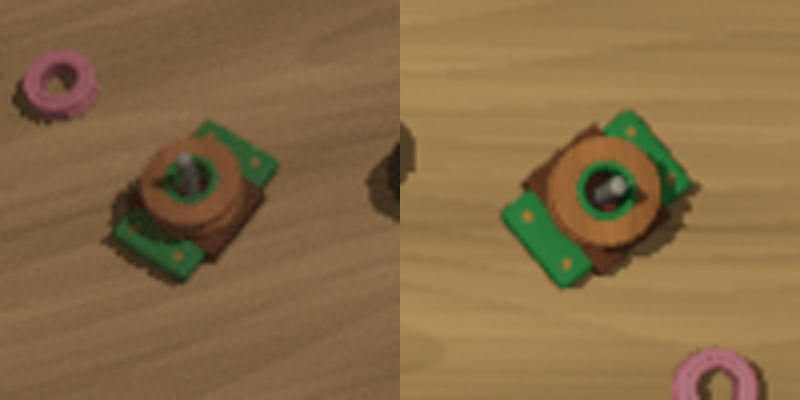

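Large green sheave is flat over its pin (top crop: hub (605,190), pin tip (613,187)). Next is the small one.

Request:
carry_out --delta_pos '[[0, 0.6, -0.1], [0, 1.6, -0.1], [0, 2.8, -0.1], [0, 3.8, -0.1], [0, 4.5, -0.1], [0, 4.8, -0.1], [0, 4.8, -0.1], [0, 4.8, -0.1]]' --rotation '[[0, 0, 0], [0, 0, 0], [0, 0, 0], [0, 0, 0], [0, 0, 0], [0, 0, 0], [0, 0, 0], [0, 0, 0]]'

```text
t: 27.12
ee_pos: [501.1, -393.8, -18.2]
orientation: [-1.531, -0.41, 0.411]
ft_force: [-0.0, -0.3, 0.6]
width: 87.9
```

Request:
carry_out --delta_pos '[[0, 0, 0], [0, 0, 0], [0, 0, 0], [0, 0, 0], [0, 0, 0], [0, 0, 0], [0, 0, 0], [0, 0, 0], [0, 0, 0]]' --rotation '[[0, 0, 0], [0, 0, 0], [0, 0, 0], [0, 0, 0], [0, 0, 0], [0, 0, 0], [0, 0, 0], [0, 0, 0], [0, 0, 0]]' --hand 255

```text
t: 27.87
ee_pos: [501.2, -393.8, -17.8]
orientation: [-1.532, -0.411, 0.411]
ft_force: [-1.4, -0.0, 2.1]
width: 47.5
```

```bash
python3 d.py 600,-231,70
```

```text
t 27.87 pos [ 501.2 -393.8  -17.8] jaw deg 30.0 w 47.5 F [-1.4 -0.   2.1] q [-0.68  0.73  1.69 -0.    0.72 -1.21]
tilt [ 1.e-04 -1.e-04 -1.e+00]
600,-231,70 -> cm tool [16.7  -8.78  9.15]
```

Request:
carry_out --delta_pos '[[0, -1, 0], [0, -2.5, 0], [0, -4.5, 0], [0, -6.5, 0], [1.5, -8.2, 0.8], [4, -8.8, 2.2], [6.8, -8.8, 3.7], [9.6, -8.8, 5.2], [12.4, -8.8, 6.8], [14.8, -8.8, 8.1], [16.2, -8.8, 8.9], [16.7, -8.8, 9.1]]' --rotation '[[0, 0, 0], [0, 0, 0], [0, 0, 0], [0, 0, 0], [0, 0, 0], [0, 0, 0], [0, 0, 0], [0, 0, 0], [0, 0, 0], [0, 0, 0], [0, 0, 0], [0, 0, 0]]'

```text
t: 28.87
ee_pos: [601.6, -229.4, 71.3]
orientation: [-1.532, -0.414, 0.412]
ft_force: [0.1, -0.6, -0.2]
width: 47.6
```

Request:
carry_out --delta_pos '[[0, 0, 0], [0, 0, 0], [0, 0, 0], [0, 0, 0]]' --rotation '[[0, 0, 0], [0, 0, 0], [0, 0, 0], [0, 0, 0]]'

```text
t: 29.2
ee_pos: [599.5, -232.7, 70.1]
orientation: [-1.532, -0.409, 0.41]
ft_force: [0.2, -1.1, -0.4]
width: 47.5
```

```bash
python3 ov.py 10 17.8 24 16; python3 d.py 600,-231,20
```

```text
t 29.25 pos [ 599.5 -232.6   70. ] jaw deg 29.9 w 47.6 F [ 0.  -1.2 -0.2] q [-0.39  0.61  1.66 -0.    0.87 -0.91]
tilt [-3.e-04 -0.e+00 -1.e+00]
600,-231,20 -> cm tool [0.12 5.   0.12]
```

View pics/ov10.png

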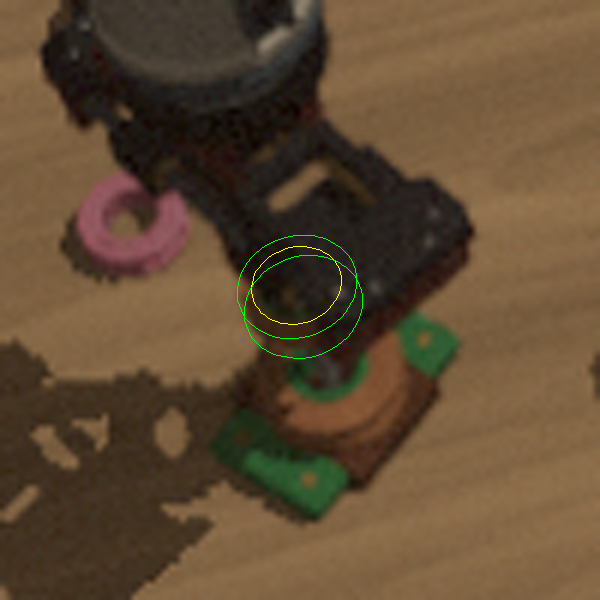

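The small sheave is in the grip above the stack, with the pin below it at about (330,370). Lowering.

Request:
carry_out --delta_pos '[[0, 0.3, 0.1], [0, 0.9, 0.1], [0, 1.6, 0.1], [0, 2.4, 0.1], [0, 3.2, 0.1], [0, 3.9, 0.1], [0, 4.4, 0.1], [0, 4.7, 0.1], [0, 4.7, 0.1], [0, 4.7, 0.1]]' --rotation '[[0, 0, 0], [0, 0, 0], [0, 0, 0], [0, 0, 0], [0, 0, 0], [0, 0, 0], [0, 0, 0], [0, 0, 0], [0, 0, 0], [0, 0, 0]]'

```text
t: 30.08
ee_pos: [599.7, -230.5, 22.9]
orientation: [-1.531, -0.411, 0.411]
ft_force: [0.5, -0.0, 0.2]
width: 47.4
```

```bash
python3 d.py 600,-231,20
```

```text
t 30.08 pos [ 599.7 -230.5   22.9] jaw deg 30.0 w 47.4 F [ 0.5 -0.   0.2] q [-0.39  0.68  1.68 -0.    0.79 -0.91]
tilt [-2.e-04  1.e-04 -1.e+00]
600,-231,20 -> cm tool [-0.    0.29 -0.06]
```

Request:
carry_out --delta_pos '[[0, 0.1, 0], [0, 0.2, 0], [0, 0.3, 0], [0, 0.3, 0]]' --rotation '[[0, 0, 0], [0, 0, 0], [0, 0, 0], [0, 0, 0]]'

```text
t: 30.42
ee_pos: [599.7, -230.6, 20.1]
orientation: [-1.532, -0.411, 0.411]
ft_force: [0.5, 0.0, -0.5]
width: 47.4
```

Request:
carry_out --delta_pos '[[0, 0, 0], [0, 0, 0], [0, 0, 0], [0, 0, 0], [0, 0, 0], [0, 0, 0]]' --rotation '[[0, 0, 0], [0, 0, 0], [0, 0, 0], [0, 0, 0], [0, 0, 0], [0, 0, 0]]' --hand 0

```text
t: 30.92
ee_pos: [599.8, -230.6, 20.1]
orientation: [-1.532, -0.411, 0.411]
ft_force: [0.4, 0.3, 0.7]
width: 84.2
```

Request:
carry_out --delta_pos '[[0, -1, 0], [0, -3, 0], [0, -5, 0], [0, -7.5, 0], [-2, -10, -0.5], [-5, -12, -2], [-8, -13, -3.5], [-11, -13, -5], [-14, -13, -6.5], [-17, -13, -8], [-18, -13, -9], [-18, -13, -9]]' --rotation '[[0, 0, 0], [0, 0, 0], [0, 0, 0], [0, 0, 0], [0, 0, 0], [0, 0, 0], [0, 0, 0], [0, 0, 0], [0, 0, 0], [0, 0, 0], [0, 0, 0], [0, 0, 0]]'

```text
t: 31.92
ee_pos: [488.0, -401.5, 151.0]
orientation: [-1.534, -0.409, 0.407]
ft_force: [0.5, 0.1, 0.8]
width: 88.1
```

```bash
python3 look.py 11 150,215,250,315 320,130,420,230; python3 d.py
```

```text
t 32.02 pos [ 489.1 -398.5  150.4] jaw deg 30.0 w 88.1 F [ 0.2  0.4 -0.2] q [-0.7   0.49  1.65  0.    1.   -1.23]
tilt [ 5.e-04  2.e-04 -1.e+00]
```

View pics/c11.png

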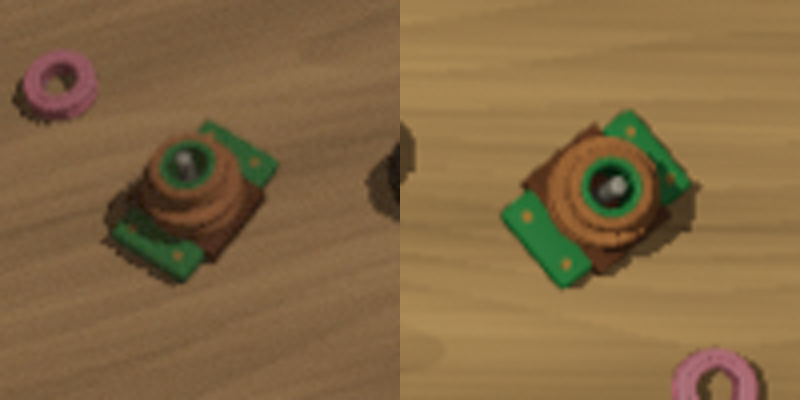

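View pics/scene11.png

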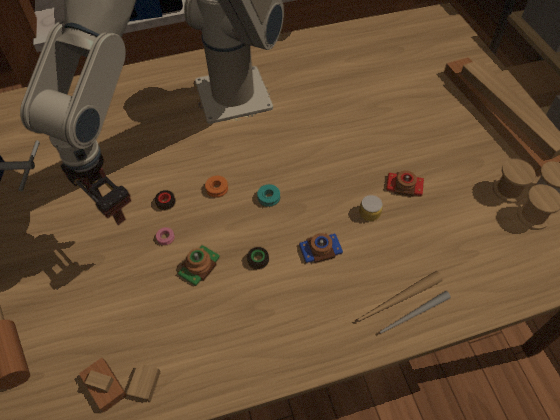

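View pics/top11.png

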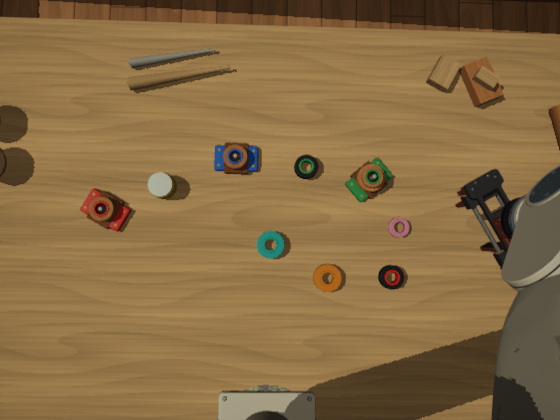

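Run:
```python
from h import *
I={n:cv2.imread(f"pics/{n}11.png")[:,:,::-1].copy() for n in C}
for k,X in {"red":(517.7,379.2,37),"blue":(643.3,82.1,37),"green":(600,-231,54)}.items():
    r=[]
    for n in C:
        p=proj(n,X)[0]; m=mask(I[n],k); y,x=np.nonzero(m); s=np.hypot(x-p[0],y-p[1])<10.5; e=cv2.fitEllipse(cv2.convexHull(np.c_[x[s],y[s]].astype(np.float32))); r.append(e[0])
    print(k,tri(*r).round(1), "exp",X)
for n in C:
    A=cv2.imread(f"pics/{n}0.png").astype(int);B=cv2.imread(f"pics/{n}11.png").astype(int)
    for q,X in {"orange":(369,-136,20),"turq":(442,-4,20),"pink":(489,-300,15),"blk_r":(373,-281,20),"blk_g":(625,-82,20),"tin":(572,246,40)}.items():
        u=proj(n,X)[0].astype(int); w=np.s_[u[1]-9:u[1]+10,u[0]-9:u[0]+10]
        print(n,q,np.abs(A[w]-B[w]).mean().round(1),end="; ")
    print()
```

```text
red [[518.7 383.5  33. ]] exp (517.7, 379.2, 37)
blue [[643.2  82.8  39.9]] exp (643.3, 82.1, 37)
green [[ 599.4 -227.8   61.3]] exp (600, -231, 54)
scene orange 3.0; scene turq 2.8; scene pink 3.0; scene blk_r 4.1; scene blk_g 4.0; scene tin 2.9; 
top orange 3.2; top turq 3.2; top pink 3.8; top blk_r 2.3; top blk_g 2.3; top tin 4.6;
```

The red and green fits pick up paint from the plate ends, so I'll check them with connected blobs and the predicted outlines.

Run:
```python
from h import *
I={n:cv2.imread(f"pics/{n}11.png")[:,:,::-1].copy() for n in C}
rows=[]
for k,X in {"red":(517.7,379.2,37),"green":(600,-231,54)}.items():
    r=[];t=[]
    for n in C:
        p=proj(n,X)[0]; m=mask(I[n],k); _,L,st,ce=cv2.connectedComponentsWithStats(m,connectivity=4)
        i=1+np.argmin(np.where(st[1:,4]>15,np.hypot(*(ce[1:]-p).T),99)); y,x=np.nonzero(L==i)
        e=cv2.fitEllipse(cv2.convexHull(np.c_[x,y].astype(np.float32))); r.append(e[0]); print(k,n,st[i],np.round(e[0],1),np.round(e[1],1),"exp",p.round(1))
        u=p.astype(int)-25; im=cv2.resize(I[n][u[1]:u[1]+50,u[0]:u[0]+50,::-1],None,fx=6,fy=6,interpolation=cv2.INTER_CUBIC)
        a=np.linspace(0,2*np.pi,60)
        for rr,z in(((18,37),(28,36)) if k=="red" else ((18,54),(24,53),(32,36))):
            P=np.c_[X[0]+rr*np.cos(a),X[1]+rr*np.sin(a),a*0+z]; cv2.polylines(im,[((proj(n,P)-u)*6+3).astype(int)],True,(0,255,255),1)
        t.append(im)
    print(tri(*r).round(1)); rows.append(np.hstack(t))
cv2.imwrite("pics/fin.png",np.vstack(rows))
```

```text
red scene [401 173  12  10  42] [406.7 177.6] [ 9.3 11.7] exp [406.5 178.3]
red top [ 93 201  15  15  74] [100.4 208.3] [14.4 15. ] exp [100.9 208.5]
[[517.7 379.2  40.3]]
green scene [190 251  13  11  66] [196.4 255.8] [10.8 12.8] exp [196.  256.4]
green top [366 169  14  15  98] [372.3 176.3] [14.3 14.5] exp [373.1 176.6]
[[ 600.1 -229.2   56.5]]
```

View pics/fin.png

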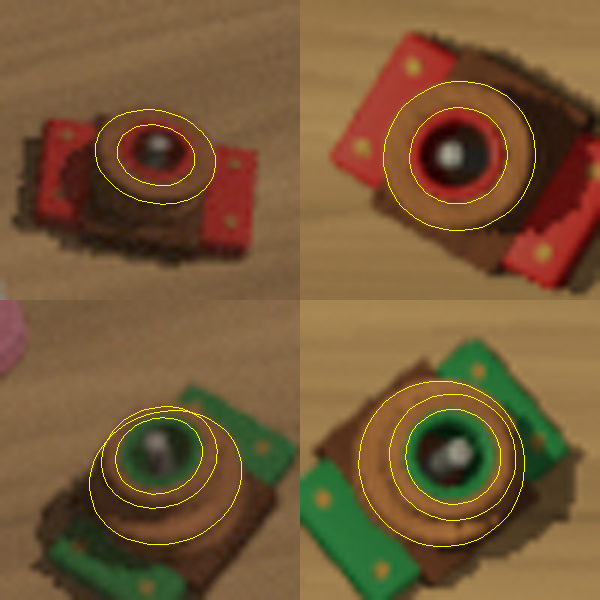

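Hub heights read 40.3, 39.9 and 56.5 mm. With the same +3 mm bias seen on the bench, that matches 37, 37 and 54. The outlines coincide and the pins are inside the bores.

```bash
python3 -c "
from workcell import ctrl
print(ctrl.get_obs()['t'],ctrl.close_job())"
```

```text
the job is handed in; nothing more can be done
32.0167 None
```

The job is handed in at about 32 s of the 96 s allowed. All four wooden sheaves are on their pins: red on red, blue on blue, and on the green block the large one first with the small one on top.

**Last checks**
- **Seating:** both views show every sheave lying flat with its pin inside the bore. The hubs were within about 2 mm of the pin axes.
- **Hub heights:** these measured 40.3 mm (red), 39.9 mm (blue) and 56.5 mm (green), against 37, 37 and 54 mm expected. The 22 mm sheaves showed much the same 3–5 mm over-reading on the bench before I moved them (2.3 mm for the small one), so I read all four as fully down.
- **Bystanders:** the tin, the black sheaves and the orange, turquoise and pink look-alikes show no change in the pictures. The arm ended clear of everything.

**What failed or disagreed**
- **First grasp:** the first attempt on the red sheave closed on air above it and moved nothing. A touch on bare bench showed the real finger ends about 21 mm above the reported TCP, and I corrected every later height for that. That touch reached 36 N at most.
- **First height fit:** my first final check of the red and green heights (33.0 and 61.3 mm) was thrown off by the painted plate ends. I redid it with separated colour patches.
- **Blue grip width:** the gripper read 54.4 mm on the 56 mm blue sheave. It was still held level and seated normally.

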